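Set the divider and pack the leather-care tray

TASK

Slide the divider of the plywood packing tray along its channel to where it leaves a compartment for each of the two tools, the brush at the end where the round tin stands and the short spreader at the end where the square jar stands. Lay both tools flat in their compartments along the channel, handles pointing to the tray's right-hand end as the robot sees it; put them down rather than drop them. Leave the tin, the jar and the other things standing about (wax block, thread reel, twine spool, mug) where they are.

Things in the scene. Friction and masses are not known exactly. Their poses are not given: they have to be found in the camera images.
- tray: Low plywood tray fixed to the bench, 134 (x) by 278 mm (y), rim 14 mm up, floor 6 mm thick, walls 6 mm. Origin: centre of its underside; x away from the robot, y to its left. Robot side: channel along y, inside 56 mm wide (centre x = -33 mm), y -133 to +133 mm. Behind: end pockets centred at x = 31, y = +-102 mm for tin and jar, either way round; cards between, 17 mm high.
- divider (a joint): Position of the sliding divider in m, 0 to 0.242: the divider's centre lies in the tray frame at x = -33 mm, y = joint - 121 mm, so it grows towards the robot's left. It stays where it is left (about 2 N of friction).
- divider_top (a point): Centre of the top of the divider's wooden grip, 64 mm above the bench. The divider is a plywood plate 14 mm thick along the channel, 54 mm across it, 22 mm tall; the grip on it is a block 18 mm along the channel, 24 mm across, from 28 to 64 mm above the bench.
- brush: Flat brush lying on the bench, 140 mm long in all, 24 mm high. Origin: centre of its underside; x points from the handle (-70 mm) to the bristle end (+70 mm), z up. Wooden handle 20 mm wide with flat sides from x = -70 to -4 mm; steel ferrule and dark bristles, 42 mm wide, from -4 to +70 mm. 70 g, balanced near x = 0 mm; grip the handle near x = -20 mm.
- brush_tip (a point): End of the bristles, 70 mm along x from the brush's origin, 12 mm up.
- spreader: Short glue spreader lying on the bench, 96 mm long, 24 mm high. Origin: centre of its underside; x points from the handle (-48 mm) to the blade's edge (+48 mm). Wooden handle 20 mm wide with flat sides from x = -48 to +6 mm; flat steel blade, 40 mm wide and 4 mm thick, from there to +48 mm. 60 g; grip the handle near x = -20 mm.
- spreader_tip (a point): Edge of the blade, 48 mm along x from the spreader's origin.
- tin: Round flat aluminium tin, 48 mm across, 22 mm high, standing in one of the tray's two end pockets; marks the brush's end. Origin: centre of its underside. Its side is about 40 mm from the channel's centre line: open the fingers only as far as needed there.
- jar: Square amber glass jar with a black cap, 42 mm square, 54 mm high, standing in the other end pocket; marks the spreader's end. Origin: centre of its underside.
- wax: Bystander: block of beeswax 45 x 30 x 22 mm, beside the brush. Origin: centre of its underside.
- reel: Bystander: upright thread reel 38 mm across, 46 mm high, beside the spreader. Origin: centre of its underside.
- spool: Bystander: dark twine spool 94 mm across, 104 mm high. Origin: centre of its underside.
- mug: Bystander: white mug 76 mm across, 85 mm high. Origin: centre of its underside.
Things that resemble listed ones, but are neither listed nor needed, are in the scene too. There is more than one size of the tin; the job needs the smaller.

How it is judged:
On the way:
1. the divider has been slid to the place that leaves a compartment for the brush at the tin's end and one for the spreader at the jar's end (((y of tin in the frame of tray above 0 m and value of joint divider between 0.09 and 0.108 m) or (y of tin in the frame of tray below 0 m and value of joint divider between 0.134 and 0.152 m))), for 0.2 s.
At the end, for the whole second after the job is handed in: Divider joint within 9 mm of 0.099 (tin at the tray's left, +y, end) or of 0.143 (tin at the right). Brush at the tin's end, spreader at the jar's, at rest, flat on the channel floor (3 mm, 4 degrees), along it within 15 degrees, bristles and blade pointing to the left end (x of brush in the frame of tray between -0.05 and -0.016 m and z of brush in the frame of tray between 0.002 and 0.009 m and angle between each of brush, spreader's own z axis and vertical below 0.07 rad and angle between the x axis of each of brush, spreader and the y axis of tray, either way round below 0.26 rad and linear speed of each of brush, spreader below 0.02 m/s and x of spreader in the frame of tray between -0.05 and -0.016 m and z of spreader in the frame of tray between 0.002 and 0.009 m and ((y of tin in the frame of tray above 0 m and value of joint divider between 0.09 and 0.108 m and y of brush in the frame of tray between 0.045 and 0.075 m and y of brush_tip in the frame of tray above 0.1 m and y of spreader in the frame of tray between -0.096 and -0.066 m and y of spreader_tip in the frame of tray above -0.07 m) or (y of tin in the frame of tray below 0 m and value of joint divider between 0.134 and 0.152 m and y of brush in the frame of tray between -0.075 and -0.045 m and y of brush_tip in the frame of tray above -0.03 m and y of spreader in the frame of tray between 0.066 and 0.096 m and y of spreader_tip in the frame of tray above 0.11 m))); the robot touches nothing.
It fails at once if the tin or the jar is knocked over or pushed more than 25 mm from where it stood (distance of any of tin, jar from where it was at the start of the episode above 0.025 m or angle between any of tin, jar's own z axis and vertical above 0.5 rad).
It fails at once if the wax, reel, spool or mug is knocked over or pushed more than 25 mm from where it was (distance of any of wax, reel, spool, mug from where it was at the start of the episode above 0.025 m or angle between any of wax, reel, spool, mug's own z axis and vertical above 0.5 rad).
It fails at once if the brush is dropped: out of the fingers while more than 50 mm above the bench (height (world z) of brush above 0.05 m and contact force between the fingers and brush below 0.05 N).
It fails at once if the spreader is dropped: out of the fingers while more than 50 mm above the bench (height (world z) of spreader above 0.05 m and contact force between the fingers and spreader below 0.05 N).
It also fails if it takes over 72 s, if anything falls off the work surface, if the arm or the gripper's body presses on something with over 40 N, if the wrist force passes 120 N, or if a joint passes its speed limit or range.

ROBOT

A 7-joint arm with a two-finger parallel gripper is mounted at the origin on the work surface. World frame = base frame: x ahead of the robot, y to its left, z up, the work surface at z = 0. Lengths are in m, angles in rad, forces in N, time in s.
With the tool pointing down it reaches from about 0.35 to 0.9 m from the base axis. Payload 8.1 kg.
Tool frame: the origin (TCP) lies midway between the tips of the shut fingers; the grasp point (between the pads) lies 19 mm behind it; z points along the fingers, y is the line along which they close (so a half turn about z gives the same grasp; the last joint's range is limited). The gripper opens to 92 mm and grips with 3 to 60 N. Pads are 19 mm wide; open, the fingers measure 130 mm over their backs; the gripper's body (75 mm by 190 mm) begins 47 mm behind the grasp point.
Start: joints at [1.08, 0.434, 0.025, 1.573, -0.012, 1.134, -0.075], TCP at [0.236, -0.579, 0.227] pointing down, gripper open.
Joint ranges: [-2.62, 2.62], [-0.44, 2.09], [-1.27, 1.32], [0.08, 2.57], [-1.32, 4.46], [0.12, 2], [-2.74, 2.74]. Speed limits (rad/s): [2.22, 2.22, 3.01, 3.01, 3.14, 3.14, 3.14].

INTERFACE

Orientations are given as a rotation vector (axis times angle).
In Python, from cell import observe, cams, job gives the robot as it stands. The module is installed in compiled form; this text tells all that it offers.
- The arm moves only by the tool step_arm, never from a script. Its argument "steps" is a list of rows, each a list of 6 numbers: the shift along the world's x, y, z in mm, then the turn, a rotation vector about the world's x, y, z in rad. In form: [[dx, dy, dz, rx, ry, rz], ...]. A call has 1 to 20 rows; each row shifts and turns the commanded pose from where the row before left it; what a row does not reach is not made up. A row lasts 1/12 s, in which the tool goes at most 41.7 mm and 7.16 degrees, less where a joint would pass 70% of its speed; a pose out of reach is approached as far as the arm can. A call with a gripper value outside its range is refused whole. "gripper" is the opening, from 0 (shut) to 1 (fully open), set as the call begins (left out, the last holds). The fingers move at their own pace and stop on an object; "force" is the grip in N (left out, the last holds). Time passes only in rows, so rows that do not move let the fingers close. It gives the time, the measured TCP pose, the force, the opening and the grip force at its end, in the units of the state.
- observe(): the state, without advancing time (a new reading comes with each control period).
- cams.get_image(name): name is "scene" or "top"; returns the picture (384x512x3 uint8, red, green, blue); there is no depth.
- cams.get_calibration(name): a dict with "fov_y" (degrees; the focal length in pixels is half the picture's height over the tangent of half this angle, whatever the lens; pixels are square), "cx", "cy" (the principal point, pixels), "world_to_cam" (4x4, takes a point from world to camera coordinates). Camera axes: x right, y up, looking along -z (the intrinsics and any distortion apply to the point x, -y, -z); pixel columns grow to the right and rows downward; lengths in m; the calibration is good to about 2 mm. A picture is of the moment at which its call begins. get_calibration takes no time and is no camera call.
- job.sign_off(): hands the job in; it is judged then, once.
The state is a dict: "clock": time; "joints": joint angles; "dq": joint speeds; "joint_efforts": joint torques, N m; "position": TCP position; "ee_rot": TCP orientation; "force": force on the tool from outside, world axes, zero at the start; "ft_torque": the same for the moment, N m; "width": opening from 0.0 (shut) to 1.0 (fully open); "gripper_force": force on a finger pad.
Only numpy, scipy, OpenCV 4.12 (cv2) and the standard library are available. Lean on these libraries where they do the work, as an engineer would, in place of code of your own. Each camera call takes 0.05 s, during which the arm holds its last target. There are 200 camera calls.

## Working session

There is one attempt and no reset: what is moved stays moved. The work goes in short steps, Python scripts to look and compute and a tool call to move; the robot and the scene stay as the last step left them, time stands still between calls to the robot, and variables do not carry over. Pictures are saved under pics/ and viewed, at most 10 in all, crops included, and the job is handed in when it is done.

Besides the shell and the picture viewer there is one more tool, called after ">>>" as name(argument=value, ...) on one line, values as JSON. step_arm: Moves the arm, as the interface text tells. Its arguments: {"type":"object","properties":{"steps":{"type":"array","items":{"type":"array","items":{"type":"number"}}},"gripper":{"type":"number"},"force":{"type":"number"}},"required":["steps"]}

```bash
mkdir -p pics
python3 - <<'E'
from cell import observe,cams,job
import cv2,json
for n in("scene","top"):
    cv2.imwrite(f"pics/{n}0.png",cams.get_image(n)[:,:,::-1])
    c=cams.get_calibration(n);print(n,c)
s=observe();print(s)
E
```

```text
scene {'fov_y': 57.34065969329205, 'cx': 252.35054559109182, 'cy': 190.98114105929056, 'world_to_cam': array([[-0.87876911,  0.47691706,  0.01774747,  0.52368599],
       [-0.2871094 , -0.55800241,  0.77858943,  0.07369341],
       [ 0.38122571,  0.67910488,  0.62728265, -1.22354922],
       [ 0.        ,  0.        ,  0.        ,  1.        ]])}
top {'fov_y': 45.557053782898194, 'cx': 259.18926138878055, 'cy': 189.5741746377537, 'world_to_cam': array([[-9.07913928e-04, -9.99991037e-01, -4.13550884e-03,
        -3.84864807e-02],
       [ 9.94010918e-01, -1.35438554e-03,  1.09272415e-01,
        -5.83184461e-01],
       [-1.09277037e-01, -4.01153099e-03,  9.94003238e-01,
        -1.06787488e+00],
       [ 0.00000000e+00,  0.00000000e+00,  0.00000000e+00,
         1.00000000e+00]])}
{'clock': 0.1, 'joints': array([ 1.08038374,  0.43514139,  0.02497106,  1.5739758 , -0.01158655,
        1.13397732, -0.07510139]), 'dq': array([ 0.0002364 , -0.00029745,  0.00064521, -0.00328341,  0.00037097,
       -0.00074511,  0.00050633]), 'joint_efforts': array([ 3.28257724e-03, -6.69129181e+01,  9.87885743e-01, -3.15146470e+01,
       -6.06897078e-02,  3.74309882e-02,  6.20988862e-05]), 'position': array([ 0.23613831, -0.57820477,  0.22604254]), 'ee_rot': array([-3.08146024e+00, -6.05017688e-01,  6.16770005e-04]), 'force': array([ 0.25973771, -0.52892475,  0.6955612 ]), 'ft_torque': array([-0.03105134, -0.0281339 , -0.00210153]), 'gripper_force': 0.0, 'width': 1.002401904949788}
```

View pics/scene0.png

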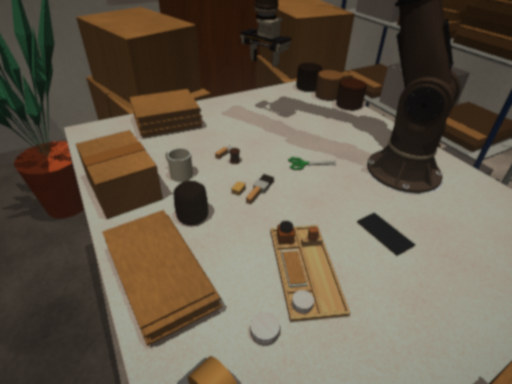

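View pics/top0.png

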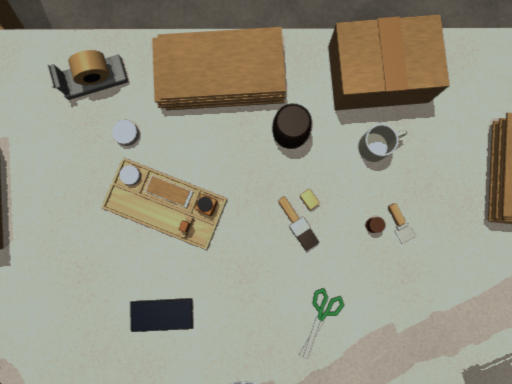

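The tray is at about (165,203) in the top view, with the tin at its left end (130,176), the jar at the right (206,204) and the divider near (185,227). The brush is at (299,223) with its bristles lower right, and the spreader is at (402,222) with its blade down. The decoy tin is outside the tray at (125,132). I'll zoom in on the tray and tools.

Run:
```python
import cv2,numpy as np
t=cv2.imread("pics/top0.png");s=cv2.imread("pics/scene0.png")
def crop(im,x,y,w,h,k):
    c=cv2.resize(im[y:y+h,x:x+w],None,fx=k,fy=k,interpolation=cv2.INTER_CUBIC)
    for i in range(0,w,10):
        cv2.line(c,(i*k,0),(i*k,6 if (x+i)%50 else 14),(0,0,255),1)
        if (x+i)%20==0: cv2.putText(c,str(x+i),(i*k,24),0,.4,(0,0,255),1)
    for j in range(0,h,10):
        cv2.line(c,(0,j*k),(6,j*k),(0,0,255),1)
        if (y+j)%20==0: cv2.putText(c,str(y+j),(8,j*k+4),0,.4,(0,0,255),1)
    return c
cv2.imwrite("pics/c1.png",crop(t,100,150,130,100,6))
cv2.imwrite("pics/c2.png",crop(t,270,180,150,75,5))
cv2.imwrite("pics/c3.png",np.vstack([crop(s,260,210,100,116,5)]))
cv2.imwrite("pics/c4.png",crop(s,210,140,80,70,8))
```

```text
(no output)
```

View pics/c1.png

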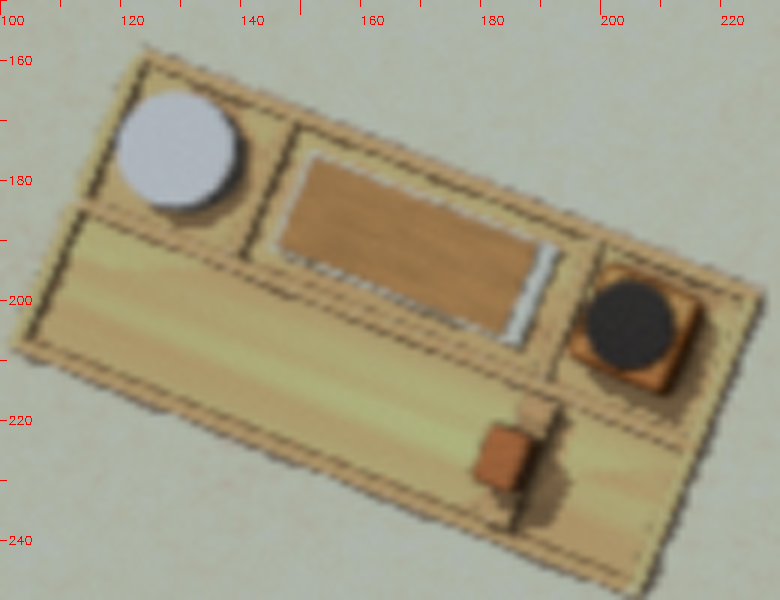

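View pics/c2.png

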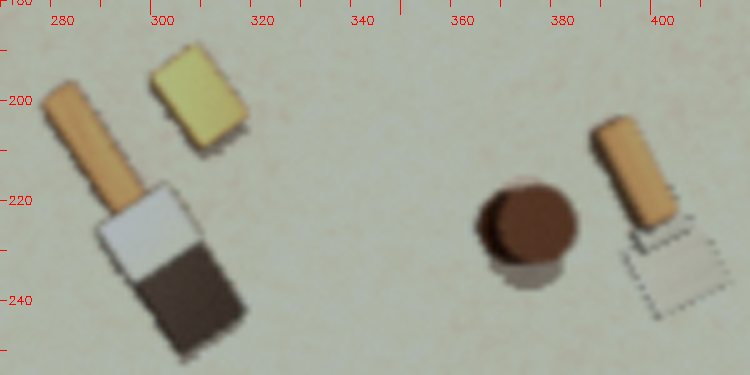

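View pics/c3.png

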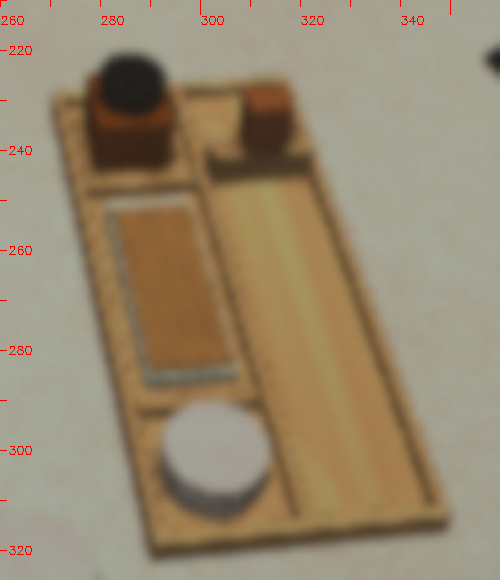

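View pics/c4.png

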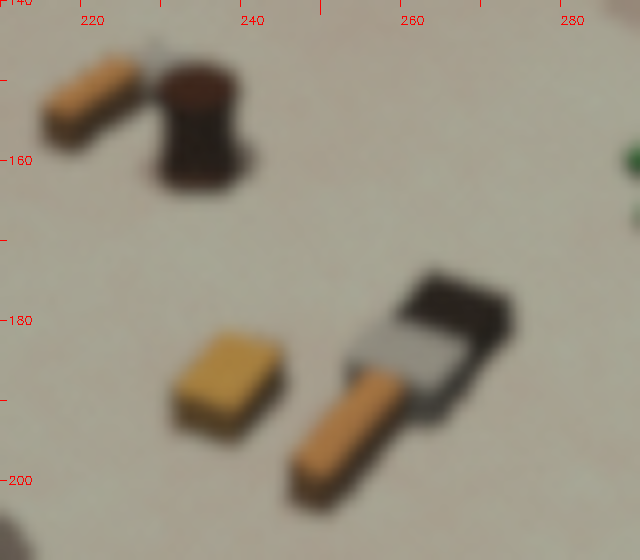

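```bash
cat > h.py <<'E'
import numpy as np
from scipy.optimize import least_squares
from cell import observe,cams,job
C={n:cams.get_calibration(n) for n in("scene","top")}
def proj(n,P):
    c=C[n];P=np.atleast_2d(P);p=P@c["world_to_cam"][:3,:3].T+c["world_to_cam"][:3,3]
    f=192/np.tan(np.radians(c["fov_y"]/2))
    return np.c_[c["cx"]+f*p[:,0]/-p[:,2], c["cy"]-f*p[:,1]/-p[:,2]]
def tri(a,b):
    r=least_squares(lambda X:np.r_[proj("top",X)[0]-a,proj("scene",X)[0]-b],[.6,0,.02])
    return r.x,np.abs(r.fun).max()
def back(n,px,z):
    r=least_squares(lambda X:proj(n,[X[0],X[1],z])[0]-px,[.6,0]);return r.x
def pose(model,top,scene=None,freez=True):
    """model pts (N,3); top/scene pixel arrays (nan = unused) -> x,y,yaw,z"""
    model=np.array(model,float)
    def res(q):
        c,s=np.cos(q[2]),np.sin(q[2])
        P=np.c_[q[0]+c*model[:,0]-s*model[:,1],q[1]+s*model[:,0]+c*model[:,1],model[:,2]+(q[3] if freez else 0)]
        r=(proj("top",P)-top).ravel()
        if scene is not None:r=np.r_[r,(proj("scene",P)-scene).ravel()]
        return r[~np.isnan(r)]
    best=min((least_squares(res,[.6,0,a,0]) for a in(-2,-.4,1,2.6)),key=lambda r:r.cost)
    return best.x,np.round(best.fun,1)
E
python3 - <<'E'
from h import *
np.set_printoptions(precision=4,suppress=True)
A=np.array; off=lambda a,x,y,k:A([x,y])+(A(a,float)+.5)/k-.5
c1=lambda *a:off(a,100,150,6);c2=lambda *a:off(a,270,180,5);c3=lambda *a:off(a,260,210,5);c4=lambda *a:off(a,210,140,8)
m=[[.067,.139,.014],[-.067,.139,.014],[.067,-.139,.014],[-.067,-.139,.014]]
tray,r=pose(m,c1([145,48],[15,347],[765,290],[645,598]),c3([153,550],[448,518],[55,93],[287,80]))
print("tray",tray,r)
d,e=tri(c1(504,456),c3(268,97));print("divider",d,e)
R=A([[np.cos(tray[2]),-np.sin(tray[2])],[np.sin(tray[2]),np.cos(tray[2])]])
print(" local",R.T@(d[:2]-tray[:2]))
print("jar",tri(c1(630,325),c3(132,83)),"tin",tri(c1(177,151),c3(215,450)))
n=np.nan
b,r=pose([[-.07,0,.024],[-.004,0,.024],[.07,0,.024]],c2([57,92],[132,206],[215,335]),c4([311,470],[n,n],[472,286]));print("brush",b,r)
s,r=pose([[-.048,0,.024],[.006,0,.024]],c2([611,122],[660,220]),c4([58,110],[124,64]));print("spreader",s,r)
print("wax",back("top",c2(197,95)[:2],.022),"reel",back("top",c2(530,223),.046))
st=observe()
from scipy.spatial.transform import Rotation as Ro
print(Ro.from_rotvec(st["ee_rot"]).as_matrix())
E
```

```text
tray [ 0.5524  0.1937 -0.3769 -0.0075] [-0.4  0.2 -0.4  0.5  0.   0.8 -0.6  0.6 -0.6 -0.3 -0.2  0.  -1.2  0.6
 -0.7 -0.3]
divider [0.4951 0.1372 0.0607] 0.5713683699468106
 local [-0.0325 -0.0736]
jar (array([0.5467, 0.0898, 0.0528]), np.float64(0.4606643055133759)) tin (array([0.6205, 0.2784, 0.0223]), np.float64(0.24808291875524446))
brush [ 0.5046 -0.1294  3.716  -0.0061] [-0.3  0.2 -0.3  0.3  0.1  0.4 -1.   0.3 -0.3 -0.5]
spreader [ 0.5059 -0.3799  3.6009 -0.0032] [-0.5 -0.   0.3  0.4 -0.9  0.3  0.3 -0.4]
wax [ 0.5621 -0.1597] reel [ 0.4993 -0.3129]
[[ 0.9258  0.3781 -0.0006]
 [ 0.3781 -0.9258  0.0012]
 [-0.0001 -0.0014 -1.    ]]
```

Run:
```python
from h import *
np.set_printoptions(precision=4,suppress=True)
A=np.array; off=lambda a,x,y,k:A([x,y])+(A(a,float)+.5)/k-.5
c1=lambda *a:off(a,100,150,6);c2=lambda *a:off(a,270,180,5);c3=lambda *a:off(a,260,210,5);c4=lambda *a:off(a,210,140,8)
m=[[.067,.139,.014],[-.067,.139,.014],[.067,-.139,.014],[-.067,-.139,.014]]
n=np.nan
T=c1([145,48],[15,347],[765,290],[645,598]);S=c3([153,550],[448,518],[55,93],[287,80])
B=[[-.07,0,.024],[-.004,0,.024],[.07,0,.024]];Bt=c2([57,92],[132,206],[215,335])
Sm=[[-.048,0,.024],[.006,0,.024]];St=c2([611,122],[660,220])
for sc in(0,1):
  t=pose(m,T,S if sc else None,False)[0];b=pose(B,Bt,c4([311,470],[n,n],[472,286]) if sc else None,False)[0]
  s=pose(Sm,St,c4([58,110],[124,64]) if sc else None,False)[0]
  print(t,b,s)
print("div top only",back("top",c1(504,456)[:2],.064))
```

```text
[0.5531 0.1912 5.9091 0.    ] [ 0.5051 -0.1294  3.7114  0.    ] [ 0.5059 -0.3787 -2.7069  0.    ]
[ 0.5535  0.1945 -0.3779  0.    ] [ 0.505  -0.1282 -2.5661  0.    ] [ 0.506  -0.3785 -2.6818  0.    ]
div top only [0.4959 0.1359]
```

>>> step_arm(steps=[[12,34,-4,0,0,0.11],[12,34,-4,0,0,0.11],[12,34,-4,0,0,0.11],[12,34,-4,0,0,0.11],[12,34,-4,0,0,0.11],[12,34,-4,0,0,0.11],[12,34,-4,0,0,0.11],[12,34,-4,0,0,0.11],[12,34,-4,0,0,0.11],[12,34,-4,0,0,0.11],[12,34,-4,0,0,0.11],[12,34,-4,0,0,0.11],[12,34,-4,0,0,0.11],[12,34,-4,0,0,0.11],[12,34,-4,0,0,0.11],[12,34,-4,0,0,0.11],[12,34,-4,0,0,0.11],[12,34,-4,0,0,0.11],[12,34,-4,0,0,0.11],[0,0,0,0,0,0]], gripper=0.43, force=20)

```text
clock: 1.77
position: [0.4657, 0.0747, 0.1507]
ee_rot: [1.003, 2.977, 0.008]
force: [0.9, 0.4, 0.0]
width: 0.43
gripper_force: 0.0
```

```bash
cat >> h.py <<'E'
from scipy.spatial.transform import Rotation as Ro
def st():
    """TCP (mm), closing-axis angle, tilt of the tool from vertical (rad), joints"""
    s=observe();M=Ro.from_rotvec(s["ee_rot"]).as_matrix()
    print("t",round(s["clock"],2),"pos",np.round(s["position"]*1000,1),"close",round(float(np.arctan2(M[1,1],M[0,1])),3),"z",np.round(M[:,2],3),"w",round(s["width"]*92,1),"F",np.round(s["force"],1),"g",round(s["gripper_force"],1),"j",np.round(s["joints"],2))
    return s
def goto(x,y,z,ang):
    s=st();M=Ro.from_rotvec(s["ee_rot"]).as_matrix()
    a=np.arctan2(M[1,1],M[0,1])
    c,n=np.cos(ang),np.sin(ang)
    # tool pointing down: y=(c,n,0), z=-Z, x=y x z
    y_=np.array([c,n,0]);z_=np.array([0,0,-1.]);T=np.c_[np.cross(y_,z_),y_,z_]
    print("need mm",np.round(np.array([x,y,z])*1000-s["position"]*1000,1),"rotvec",np.round(Ro.from_matrix(T@M.T).as_rotvec(),3))
E
python3 -c "
from h import *
goto(.4955,.1365,.035,1.194)"
```

```text
t 1.77 pos [465.7  74.7 150.7] close 0.921 z [ 0.002  0.005 -1.   ] w 39.5 F [0.9 0.4 0. ] g 0.0 j [ 0.28  0.36 -0.69  1.99  0.29  0.89  0.36]
need mm [  29.8   61.8 -115.7] rotvec [-0.005  0.001  0.273]
```

>>> step_arm(steps=[[7,15,0,0,0,0.07],[7,15,0,0,0,0.07],[8,16,-5,0,0,0.07],[8,16,-10,0,0,0.063],[0,0,-20,0,0,0],[0,0,-20,0,0,0],[0,0,-20,0,0,0],[0,0,-20,0,0,0],[0,0,-12,0,0,0],[0,0,-8,0,0,0],[0,0,0,0,0,0],[0,0,0,0,0,0]])

```text
clock: 2.77
position: [0.4944, 0.1294, 0.036]
ee_rot: [-0.61, -3.082, -0.0]
force: [-0.9, 0.8, 0.3]
width: 0.428
gripper_force: 0.0
```

```bash
python3 -c "
from h import *
goto(.4955,.1365,.035,1.194)"
```

```text
t 2.77 pos [494.4 129.4  36. ] close 1.18 z [-0.  0. -1.] w 39.4 F [-0.9  0.8  0.3] g 0.0 j [ 0.1   0.59 -0.63  2.01  0.52  0.71  0.32]
need mm [ 1.1  7.1 -1. ] rotvec [-0.    -0.     0.014]
```

>>> step_arm(steps=[[1,4,0,0,0,0.014],[0,3,0,0,0,0],[0,0,0,0,0,0],[0,0,0,0,0,0]])

```text
clock: 3.1
position: [0.4957, 0.1369, 0.0363]
ee_rot: [0.588, 3.085, 0.001]
force: [0.4, -1.1, -0.1]
width: 0.429
gripper_force: 0.0
```

>>> step_arm(steps=[[0,0,0,0,0,0],[0,0,0,0,0,0],[0,0,0,0,0,0],[0,0,0,0,0,0],[0,0,0,0,0,0],[0,0,0,0,0,0]], gripper=0.1, force=10)

```text
clock: 3.6
position: [0.4954, 0.1365, 0.0358]
ee_rot: [0.588, 3.086, 0.0]
force: [0.1, -0.0, 0.7]
width: 0.196
gripper_force: 10.0
```

Run:
```python
from h import *
s=st();import cv2
t=np.array([.553,.193]);a=-.377
R=np.array([[np.cos(a),-np.sin(a)],[np.sin(a),np.cos(a)]])
print("local",R.T@(s["position"][:2]-t))
im=[cams.get_image(n)[:,:,::-1] for n in("top","scene")]
cv2.imwrite("pics/g.png",np.hstack([cv2.resize(im[0][150:255,100:230],None,fx=3,fy=3,interpolation=2),cv2.resize(im[1][205:310,260:390],None,fx=3,fy=3,interpolation=2)]))
```

```text
t 3.6 pos [495.4 136.5  35.8] close 1.194 z [ 0.  0. -1.] w 18.0 F [ 0.1 -0.   0.7] g 10.0 j [ 0.09  0.59 -0.63  2.    0.53  0.72  0.32]
local [-0.03274616 -0.07372855]
```

View pics/g.png

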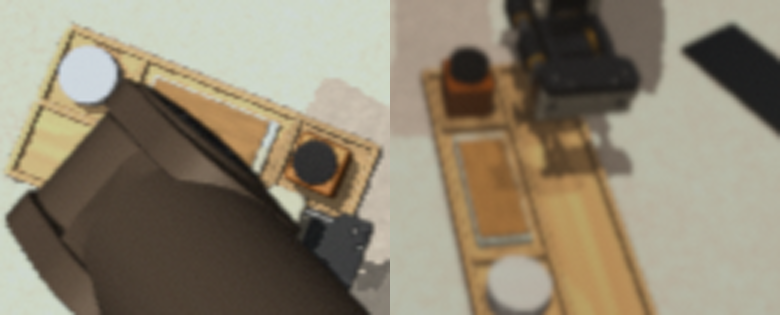

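The view shows the fingers closed on the divider's grip beside the jar, with 18.0 mm between the pads. Next I slide it 52 mm along the channel.

>>> step_arm(steps=[[1.9,4.8,0,0,0,0],[1.9,4.8,0,0,0,0],[1.9,4.8,0,0,0,0],[1.9,4.8,0,0,0,0],[1.9,4.8,0,0,0,0],[1.9,4.8,0,0,0,0],[1.9,4.8,0,0,0,0],[1.9,4.8,0,0,0,0],[1.9,4.8,0,0,0,0],[1.9,4.8,0,0,0,0],[0,0,0,0,0,0],[0,0,0,0,0,0],[0,0,0,0,0,0]])

```text
clock: 4.78
position: [0.5147, 0.1851, 0.0358]
ee_rot: [0.588, 3.086, 0.002]
force: [2.2, 1.5, -0.3]
width: 0.196
gripper_force: 10.0
```

Run:
```python
from h import *
s=st()
t=np.array([.553,.193]);a=-.377
R=np.array([[np.cos(a),-np.sin(a)],[np.sin(a),np.cos(a)]])
print("local",R.T@(s["position"][:2]-t))
```

```text
t 4.78 pos [514.7 185.1  35.8] close 1.194 z [ 0.001  0.001 -1.   ] w 18.0 F [ 2.2  1.5 -0.3] g 10.0 j [ 0.    0.63 -0.62  1.92  0.52  0.76  0.27]
local [-0.0327566  -0.02142716]
```

>>> step_arm(steps=[[0,0,0,0,0,0],[0,0,0,0,0,0],[0,0,0,0,0,0],[0,0,20,0,0,0],[0,0,30,0,0,0],[0,0,30,0,0,0],[0,0,20,0,0,0],[0.5,-25,0,0,0,0.079],[0.5,-25,0,0,0,0.079],[0.5,-25,0,0,0,0.079],[0.5,-25,0,0,0,0.079],[0.5,-25,0,0,0,0.079],[0.5,-25,0,0,0,0.079],[0.5,-25,0,0,0,0.079],[0.5,-25,0,0,0,0.079],[0.5,-25,0,0,0,0.079],[0.5,-25,0,0,0,0.079],[0.5,-25,0,0,0,0.079],[0.5,-25,0,0,0,0.079]], gripper=0.37)

```text
clock: 6.37
position: [0.5197, -0.1171, 0.1356]
ee_rot: [0.89, -3.012, 0.0]
force: [1.1, 0.2, -0.1]
width: 0.371
gripper_force: 0.0
```

Run:
```python
from h import *
import cv2
goto(.5218,-.1179,.011,2.146)
im=cams.get_image("top")[:,:,::-1]
cv2.imwrite("pics/d.png",cv2.resize(im[150:255,100:350],None,fx=3,fy=3,interpolation=2))
```

```text
t 6.37 pos [ 519.7 -117.1  135.6] close 2.146 z [-0.001 -0.    -1.   ] w 34.1 F [ 1.1  0.2 -0.1] g 0.0 j [ 0.79  0.57 -0.95  1.85  0.54  1.    1.76]
need mm [   2.1   -0.8 -124.6] rotvec [ 0.    -0.001  0.   ]
```

View pics/d.png

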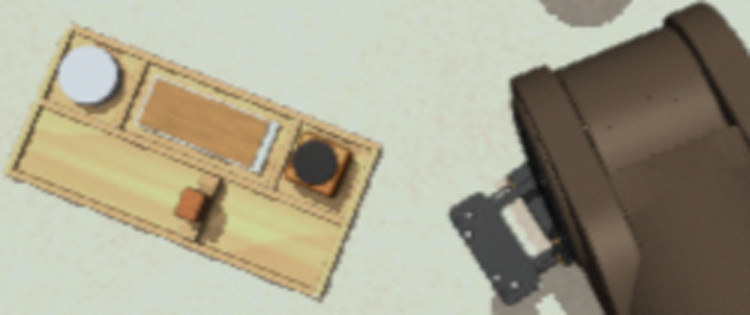

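The picture shows the divider grip at crop (193,206), which is px (164.2,218.5), slightly left of mid-channel as intended. The tin and jar haven't moved. Next I descend on the brush handle.

>>> step_arm(steps=[[2,-1,-15,0,0,0],[0,0,-20,0,0,0],[0,0,-20,0,0,0],[0,0,-20,0,0,0],[0,0,-20,0,0,0],[0,0,-15,0,0,0],[0,0,-10,0,0,0],[0,0,-5,0,0,0],[0,0,0,0,0,0],[0,0,0,0,0,0]])

```text
clock: 7.25
position: [0.5225, -0.1163, 0.011]
ee_rot: [-0.885, 3.014, 0.0]
force: [-0.3, 0.6, -0.6]
width: 0.37
gripper_force: 0.0
```

Run:
```python
from h import *
goto(.5218,-.1179,.011,2.146)
t=np.array([.553,.193]);a=-.377
R=np.array([[np.cos(a),-np.sin(a)],[np.sin(a),np.cos(a)]])
print("divider local",R.T@(back("top",[164.2,218.5],.064)-t))
```

```text
t 7.25 pos [ 522.5 -116.3   11. ] close 2.142 z [ 0.  0. -1.] w 34.0 F [-0.3  0.6 -0.6] g 0.0 j [ 0.68  0.72 -0.8   1.95  0.73  0.79  1.6 ]
need mm [-0.7 -1.6 -0. ] rotvec [-0.     0.     0.004]
divider local [-0.03342051 -0.02592059]
```

>>> step_arm(steps=[[0,0,0,0,0,0],[0,0,0,0,0,0],[0,0,0,0,0,0],[0,0,0,0,0,0],[0,0,0,0,0,0],[0,0,0,0,0,0]], gripper=0.1, force=30)

```text
clock: 7.75
position: [0.5228, -0.1167, 0.0115]
ee_rot: [-0.884, 3.014, -0.001]
force: [-1.1, 0.4, 5.8]
width: 0.212
gripper_force: 30.0
```

>>> step_arm(steps=[[0,0,5,0,0,0],[0,0,10,0,0,0],[0,0,15,0,0,0],[0,0,20,0,0,0],[0,0,20,0,0,0],[0,0,20,0,0,0],[0,0,20,0,0,0],[0,0,10,0,0,0],[0,0,5,0,0,0],[0,0,0,0,0,0]])

```text
clock: 8.58
position: [0.5227, -0.1168, 0.1367]
ee_rot: [-0.884, 3.013, -0.001]
force: [1.2, -1.3, -0.8]
width: 0.213
gripper_force: 30.0
```

Run:
```python
from h import *
t=np.array([.553,.193]);a=-.377
R=np.array([[np.cos(a),-np.sin(a)],[np.sin(a),np.cos(a)]])
p=t+R@np.array([-.033,.040]);print(p)
goto(p[0],p[1],.12,2.146-2.522)
```

```text
[0.5370428  0.24233931]
t 8.58 pos [ 522.7 -116.8  136.7] close 2.142 z [ 0.001 -0.001 -1.   ] w 19.6 F [ 1.2 -1.3 -0.8] g 30.0 j [ 0.79  0.57 -0.94  1.85  0.54  1.01  1.76]
need mm [ 14.3 359.1 -16.7] rotvec [ 2.000e-03 -0.000e+00 -2.518e+00]
```

>>> step_arm(steps=[[0.7,18,0,0,0,-0.11],[0.7,18,0,0,0,-0.115],[0.7,18,0,0,0,-0.115],[0.7,18,0,0,0,-0.115],[0.7,18,0,0,0,-0.115],[0.7,18,0,0,0,-0.115],[0.7,18,0,0,0,-0.115],[0.7,18,0,0,0,-0.115],[0.7,18,0,0,0,-0.115],[0.7,18,0,0,0,-0.115],[0.7,18,0,0,0,-0.115],[0.7,18,0,0,0,-0.115],[0.7,18,0,0,0,-0.115],[0.7,18,0,0,0,-0.115],[0.7,18,0,0,0,-0.115],[0.7,18,0,0,0,-0.115],[0.7,18,0,0,0,-0.115],[0.7,18,0,0,0,-0.115],[0.7,18,0,0,0,-0.115],[0.7,17,0,0,0,-0.115]])

```text
clock: 10.25
position: [0.5355, 0.2429, 0.1342]
ee_rot: [-2.39, -2.038, 0.004]
force: [-0.0, 0.7, -0.8]
width: 0.216
gripper_force: 30.0
```

Run:
```python
from h import *
goto(.537,.2423,.06,-.377)
```

```text
t 10.25 pos [535.5 242.9 134.2] close -0.159 z [-0.002 -0.001 -1.   ] w 19.9 F [-0.   0.7 -0.8] g 30.0 j [-0.25  0.5  -0.38  1.75  0.22  0.94 -0.88]
need mm [  1.5  -0.6 -74.2] rotvec [ 0.001 -0.002 -0.218]
```

>>> step_arm(steps=[[0.8,-0.3,-15,0,0,-0.11],[0.7,-0.3,-20,0,0,-0.108],[0,0,-20,0,0,0],[0,0,-20,0,0,0],[0,0,0,0,0,0],[0,0,0,0,0,0]])

```text
clock: 10.75
position: [0.5365, 0.2411, 0.0591]
ee_rot: [-2.593, -1.774, 0.006]
force: [0.8, -0.1, -0.5]
width: 0.218
gripper_force: 30.0
```

Run:
```python
from h import *
goto(.537,.2423,.0175,-.377)
```

```text
t 10.75 pos [536.5 241.1  59.1] close -0.371 z [-0.004 -0.002 -1.   ] w 20.0 F [ 0.8 -0.1 -0.5] g 30.0 j [-0.3   0.58 -0.3   1.81  0.23  0.78 -1.1 ]
need mm [  0.5   1.2 -41.6] rotvec [ 0.002 -0.004 -0.006]
```

>>> step_arm(steps=[[0.5,1.2,-10,0.002,-0.004,-0.006],[0,0,-10,0,0,0],[0,0,-10,0,0,0],[0,0,-5,0,0,0],[0,0,-3,0,0,0],[0,0,0,0,0,0],[0,0,0,0,0,0]])

```text
clock: 11.33
position: [0.5384, 0.243, 0.0228]
ee_rot: [2.598, 1.765, 0.007]
force: [0.2, -0.3, 1.1]
width: 0.214
gripper_force: 30.0
```

>>> step_arm(steps=[[0,0,-1,0,0,0],[0,0,-1,0,0,0],[0,0,-1,0,0,0],[0,0,-0.5,0,0,0],[0,0,0,0,0,0],[0,0,0,0,0,0]])

```text
clock: 11.83
position: [0.5383, 0.243, 0.0193]
ee_rot: [2.598, 1.765, 0.007]
force: [-0.5, 1.1, -1.3]
width: 0.216
gripper_force: 30.0
```

Run:
```python
from h import *
import cv2
goto(.537,.2423,.0175,-.377)
im=cams.get_image("scene")[:,:,::-1]
cv2.imwrite("pics/p.png",cv2.resize(im[205:335,255:375],None,fx=4,fy=4,interpolation=2))
```

```text
t 11.83 pos [538.3 243.   19.3] close -0.377 z [ 0.004  0.002 -1.   ] w 19.9 F [-0.5  1.1 -1.3] g 30.0 j [-0.32  0.64 -0.28  1.84  0.26  0.69 -1.13]
need mm [-1.3 -0.7 -1.8] rotvec [-0.002  0.004  0.   ]
```

View pics/p.png

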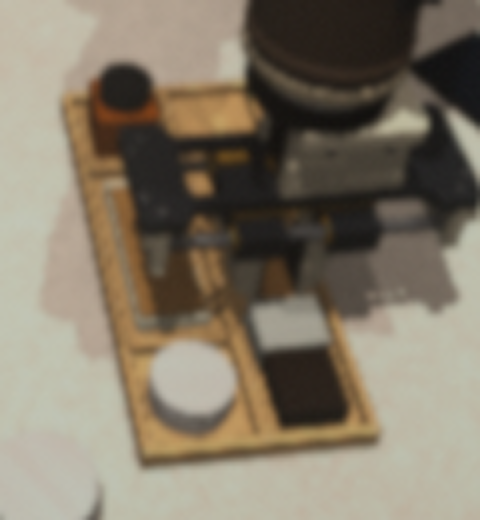

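The brush sits centred in the channel, with its bristle end at crop (310,415), just clear of the left end wall. I lower it the last 2 mm and release with a small opening.

>>> step_arm(steps=[[-0.5,-0.3,-0.6,0,0,0],[-0.5,-0.3,-0.6,0,0,0],[0,0,-0.6,0,0,0],[0,0,0,0,0,0],[0,0,0,0,0,0],[0,0,0,0,0,0]])

```text
clock: 12.38
position: [0.5372, 0.2423, 0.0175]
ee_rot: [2.598, 1.765, 0.007]
force: [-0.8, -0.4, 2.7]
width: 0.217
gripper_force: 30.0
```

>>> step_arm(steps=[[0,0,0,0,0,0],[0,0,0,0,0,0],[0,0,0,0,0,0],[0,0,0,0,0,0],[0,0,10,0,0,0],[0,0,20,0,0,0],[0,0,30,0,0,0],[0,0,30,0,0,0],[0,0,25,0,0,0],[0,0,0,0,0,0]], gripper=0.31)

```text
clock: 13.22
position: [0.5399, 0.2442, 0.1386]
ee_rot: [2.597, 1.765, 0.021]
force: [1.2, 1.0, 0.1]
width: 0.305
gripper_force: 0.0
```

Run:
```python
from h import *
p=np.array([.506,-.3786])-.02*np.array([np.cos(-2.69),np.sin(-2.69)]);print(p)
goto(p[0],p[1],.13,-2.69+4.712)
```

```text
[ 0.52399506 -0.36987202]
t 13.22 pos [539.9 244.2 138.6] close -0.377 z [ 0.012  0.006 -1.   ] w 28.1 F [1.2 1.  0.1] g 0.0 j [-0.28  0.49 -0.33  1.75  0.19  0.92 -1.07]
need mm [ -15.9 -614.1   -8.6] rotvec [-1.700e-02 -2.000e-03  2.399e+00]
```

>>> step_arm(steps=[[-0.8,-30.5,0,-0.001,0,0.119],[-0.8,-30.5,0,-0.001,0,0.119],[-0.8,-30.5,0,-0.001,0,0.119],[-0.8,-30.5,0,-0.001,0,0.119],[-0.8,-30.5,0,-0.001,0,0.119],[-0.8,-30.5,0,-0.001,0,0.119],[-0.8,-30.5,0,-0.001,0,0.119],[-0.8,-30.5,0,-0.001,0,0.119],[-0.8,-30.5,0,-0.001,0,0.119],[-0.8,-30.5,0,-0.001,0,0.119],[-0.8,-30.5,0,-0.001,0,0.119],[-0.8,-30.5,0,-0.001,0,0.119],[-0.8,-30.5,0,-0.001,0,0.119],[-0.8,-30.5,0,-0.001,0,0.119],[-0.8,-30.5,0,-0.001,0,0.119],[-0.8,-30.5,0,-0.001,0,0.119],[-0.8,-30.5,0,-0.001,0,0.119],[-0.8,-30.5,0,0,0,0.119],[-0.8,-30.5,0,0,0,0.119],[-0.7,-30.5,0,0,0,0.119]], gripper=0.41)

```text
clock: 14.88
position: [0.5209, -0.3694, 0.1328]
ee_rot: [-0.68, 3.058, -0.006]
force: [0.0, -0.6, 0.4]
width: 0.414
gripper_force: 0.0
```

Run:
```python
from h import *
goto(.524,-.3699,.012,2.022)
```

```text
t 14.88 pos [ 520.9 -369.4  132.8] close 2.008 z [ 0.01  -0.002 -1.   ] w 38.1 F [ 0.  -0.6  0.4] g 0.0 j [ 1.05  0.68 -0.82  1.61  0.54  1.09  2.09]
need mm [   3.1   -0.5 -120.8] rotvec [0.002 0.01  0.014]
```

>>> step_arm(steps=[[3,-0.5,-15,0.002,0.01,0.014],[0,0,-20,0,0,0],[0,0,-20,0,0,0],[0,0,-20,0,0,0],[0,0,-20,0,0,0],[0,0,-15,0,0,0],[0,0,-8,0,0,0],[0,0,-3,0,0,0],[0,0,0,0,0,0],[0,0,0,0,0,0]])

```text
clock: 15.72
position: [0.5251, -0.3682, 0.0123]
ee_rot: [-0.695, 3.063, -0.0]
force: [-0.8, -0.0, 0.3]
width: 0.406
gripper_force: 0.0
```

Run:
```python
from h import *
goto(.524,-.3699,.0115,2.022)
```

```text
t 15.72 pos [ 525.1 -368.2   12.3] close 2.017 z [ 0.001  0.    -1.   ] w 37.3 F [-0.8 -0.   0.3] g 0.0 j [ 0.99  0.82 -0.73  1.68  0.67  0.91  2.  ]
need mm [-1.1 -1.7 -0.8] rotvec [-0.     0.001  0.005]
```

>>> step_arm(steps=[[-1,-1.5,-1,0,0,0.005],[0,0,0,0,0,0],[0,0,0,0,0,0]])

```text
clock: 15.97
position: [0.5236, -0.3701, 0.0111]
ee_rot: [-0.702, 3.062, -0.0]
force: [0.2, 0.4, 0.8]
width: 0.409
gripper_force: 0.0
```

>>> step_arm(steps=[[0,0,0,0,0,0],[0,0,0,0,0,0],[0,0,0,0,0,0],[0,0,0,0,0,0],[0,0,0,0,0,0],[0,0,0,0,0,0],[0,0,0,0,0,0]], gripper=0.1, force=30)

```text
clock: 16.55
position: [0.5235, -0.3697, 0.0106]
ee_rot: [0.703, -3.062, -0.001]
force: [-0.7, -1.0, 2.3]
width: 0.217
gripper_force: 29.9
```

>>> step_arm(steps=[[0,0,5,0,0,0],[0,0,10,0,0,0],[0,0,15,0,0,0],[0,0,20,0,0,0],[0,0,20,0,0,0],[0,0,20,0,0,0],[0,0,20,0,0,0],[0,0,20,0,0,0],[0,0,10,0,0,0],[0,0,0,0,0,0]])

```text
clock: 17.38
position: [0.5251, -0.3699, 0.1541]
ee_rot: [-0.702, 3.059, -0.004]
force: [0.4, -0.4, -0.5]
width: 0.216
gripper_force: 29.9
```

Run:
```python
from h import *
t=np.array([.553,.193]);a=-.377
R=np.array([[np.cos(a),-np.sin(a)],[np.sin(a),np.cos(a)]])
p=t+R@np.array([-.033,-.101]);print(p)
goto(p[0],p[1],.12,-.377)
```

```text
[0.48513607 0.11124129]
t 17.38 pos [ 525.1 -369.9  154.1] close 2.022 z [ 0.004 -0.002 -1.   ] w 19.9 F [ 0.4 -0.4 -0.5] g 29.9 j [ 1.05  0.67 -0.83  1.57  0.53  1.14  2.12]
need mm [-39.9 481.2 -34.1] rotvec [ 0.006 -0.    -2.399]
```

>>> step_arm(steps=[[-2,24,-0.5,0,0,-0.119],[-2,24,-0.5,0,0,-0.119],[-2,24,-0.5,0,0,-0.119],[-2,24,-0.5,0,0,-0.119],[-2,24,-0.5,0,0,-0.119],[-2,24,-0.5,0,0,-0.119],[-2,24,-0.5,0,0,-0.119],[-2,24,-0.5,0,0,-0.119],[-2,24,-0.5,0,0,-0.119],[-2,24,-0.5,0,0,-0.119],[-2,24,-0.5,0,0,-0.119],[-2,24,-0.5,0,0,-0.119],[-2,24,-0.5,0,0,-0.119],[-2,24,-0.5,0,0,-0.119],[-2,24,-0.5,0,0,-0.119],[-2,24,-0.5,0,0,-0.119],[-2,24,-0.5,0,0,-0.119],[-2,24,-0.5,0,0,-0.119],[-2,24,-0.5,0,0,-0.119],[-2,24,-0.5,0,0,-0.119]])

```text
clock: 19.05
position: [0.4825, 0.1113, 0.1398]
ee_rot: [2.587, 1.783, -0.001]
force: [0.5, 0.7, -0.9]
width: 0.211
gripper_force: 29.9
```

Run:
```python
from h import *
goto(.4852,.1113,.055,-.377)
```

```text
t 19.05 pos [482.5 111.3 139.8] close -0.364 z [-0.001 -0.001 -1.   ] w 19.4 F [ 0.5  0.7 -0.9] g 29.9 j [-0.02  0.36 -0.4   1.97  0.18  0.85 -0.88]
need mm [  2.7   0.  -84.8] rotvec [ 0.001 -0.001 -0.013]
```

>>> step_arm(steps=[[2.4,-1,-15,0,0,-0.013],[0,0,-20,0,0,0],[0,0,-20,0,0,0],[0,0,0,0,0,0],[0,0,0,0,0,0]])

```text
clock: 19.47
position: [0.4846, 0.1091, 0.0845]
ee_rot: [-2.592, -1.774, 0.004]
force: [0.6, -0.3, -0.9]
width: 0.217
gripper_force: 29.9
```

Run:
```python
from h import *
import cv2
goto(.4848,.1104,.085,-.377)
a=cams.get_image("top")[:,:,::-1];b=cams.get_image("scene")[:,:,::-1]
A=cv2.resize(a[180:255,140:220],None,fx=5,fy=5,interpolation=2);B=cv2.resize(b[205:280,280:360],None,fx=5,fy=5,interpolation=2)
# predicted spreader tip and rear end from gripped pose, and divider-grip near face (top)
s=observe();u=np.array([.368,.930]);p=s["position"];z=p[2]-.011
def mark(I,n,x0,y0,P,c):
    q=(proj(n,P)[0]-[x0,y0]+.5)*5;cv2.circle(I,(int(q[0]),int(q[1])),2,c,-1)
v=np.array([.930,-.368])
for I,n,x0,y0 in((A,"top",140,180),(B,"scene",280,205)):
    for k in(-.02,.02):
        e=p[:2]+u*.068+v*k;mark(I,n,x0,y0,[*e,z+.002],(0,0,255))
    for k in(-.01,.01):
        e=p[:2]-u*.028+v*k;mark(I,n,x0,y0,[*e,z+.024],(0,0,255))
    for k in(-.012,.012):
        e=np.array([.5147,.1851])-u*.009+v*k;mark(I,n,x0,y0,[*e,.064],(255,0,0))
        e=np.array([.5147,.1851])+u*.009+v*k;mark(I,n,x0,y0,[*e,.064],(255,0,0))
cv2.imwrite("pics/q.png",np.hstack([A,B]))
```

```text
t 19.47 pos [484.6 109.1  84.5] close -0.371 z [-0.003 -0.001 -1.   ] w 20.0 F [ 0.6 -0.3 -0.9] g 29.9 j [-0.04  0.44 -0.37  2.02  0.23  0.73 -0.93]
need mm [0.2 1.3 0.5] rotvec [ 0.001 -0.003 -0.006]
```

View pics/q.png

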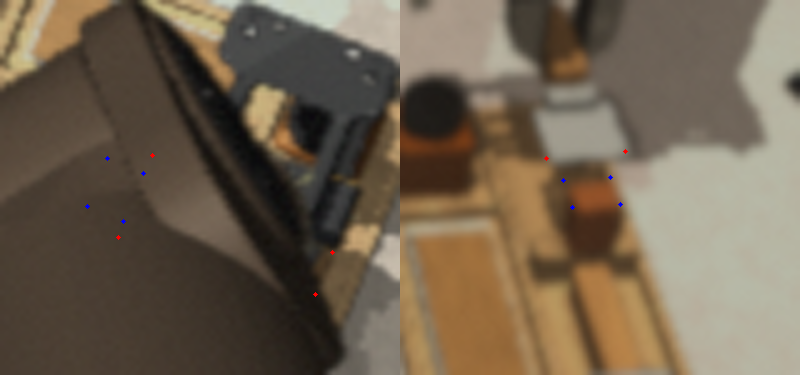

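The spreader's blade edge at right-crop (547–632,158) lies just behind the divider grip at (573–622,180–212). Measured points and the marked predictions agree to about 1 mm relative to each other, so I continue down with a small shift.

>>> step_arm(steps=[[0.5,1.8,0,0.001,-0.003,-0.006],[0,0,-6,0,0,0],[0,0,-6,0,0,0],[0,0,0,0,0,0],[0,0,0,0,0,0]])

```text
clock: 19.98
position: [0.4861, 0.1111, 0.0732]
ee_rot: [2.597, 1.765, 0.004]
force: [-0.2, -0.0, -1.1]
width: 0.217
gripper_force: 30.0
```

Run:
```python
from h import *
goto(.4850,.1109,.045,-.377)
```

```text
t 19.98 pos [486.1 111.1  73.2] close -0.377 z [ 0.003  0.001 -1.   ] w 19.9 F [-0.2 -0.  -1.1] g 30.0 j [-0.05  0.46 -0.36  2.03  0.25  0.7  -0.95]
need mm [ -1.1  -0.2 -28.2] rotvec [-0.001  0.003 -0.   ]
```

>>> step_arm(steps=[[-1,-0.3,-6,-0.001,0.003,0],[0,0,-8,0,0,0],[0,0,-8,0,0,0],[0,0,-7,0,0,0],[0,0,-5,0,0,0],[0,0,-4,0,0,0],[0,0,0,0,0,0],[0,0,0,0,0,0]])

```text
clock: 20.65
position: [0.4852, 0.1109, 0.0352]
ee_rot: [2.598, 1.766, -0.0]
force: [0.5, -0.1, -0.3]
width: 0.216
gripper_force: 30.0
```

Run:
```python
from h import *
goto(.4850,.1109,.0166,-.377)
```

```text
t 20.65 pos [485.2 110.9  35.2] close -0.377 z [ 0. -0. -1.] w 19.9 F [ 0.5 -0.1 -0.3] g 30.0 j [-0.08  0.51 -0.34  2.06  0.28  0.62 -0.99]
need mm [ -0.2   0.  -18.6] rotvec [ 0.  0. -0.]
```

>>> step_arm(steps=[[0,0,-4,0,0,0],[0,0,-4,0,0,0],[0,0,-4,0,0,0],[0,0,-2,0,0,0],[0,0,-1,0,0,0],[0,0,0,0,0,0],[0,0,0,0,0,0]])

```text
clock: 21.23
position: [0.4853, 0.1109, 0.0204]
ee_rot: [2.598, 1.766, 0.0]
force: [-0.3, -1.1, -1.0]
width: 0.215
gripper_force: 30.0
```

>>> step_arm(steps=[[0,0,-1,0,0,0],[0,0,-1,0,0,0],[0,0,-1,0,0,0],[0,0,-0.5,0,0,0],[0,0,0,0,0,0],[0,0,0,0,0,0]])

```text
clock: 21.73
position: [0.4853, 0.1109, 0.0169]
ee_rot: [2.598, 1.765, 0.001]
force: [0.6, 0.6, -0.9]
width: 0.214
gripper_force: 30.0
```

Run:
```python
from h import *
goto(.4850,.1109,.0166,-.377)
```

```text
t 21.73 pos [485.3 110.9  16.9] close -0.377 z [ 0.001 -0.    -1.   ] w 19.7 F [ 0.6  0.6 -0.9] g 30.0 j [-0.09  0.54 -0.32  2.07  0.3   0.57 -1.  ]
need mm [-0.3  0.  -0.3] rotvec [0.    0.001 0.   ]
```

>>> step_arm(steps=[[0,0,-0.5,0,0,0],[0,0,0,0,0,0],[0,0,0,0,0,0]])

```text
clock: 21.98
position: [0.4854, 0.111, 0.0167]
ee_rot: [2.598, 1.765, 0.001]
force: [-0.9, 0.5, 3.1]
width: 0.214
gripper_force: 30.0
```

>>> step_arm(steps=[[0,0,0,0,0,0],[0,0,0,0,0,0],[0,0,0,0,0,0],[0,0,0,0,0,0],[0,0,5,0,0,0],[0,0,15,0,0,0],[0,0,30,0,0,0],[0,0,30,0,0,0],[0,0,30,0,0,0],[0,0,10,0,0,0],[0,-35,0,0,0,0],[0,-35,0,0,0,0],[0,-35,0,0,0,0],[0,-35,0,0,0,0],[0,-35,0,0,0,0],[0,-35,0,0,0,0],[0,-35,0,0,0,0],[0,-35,0,0,0,0],[0,-35,0,0,0,0],[0,-35,0,0,0,0]], gripper=0.31)

```text
clock: 23.65
position: [0.4848, -0.2408, 0.1364]
ee_rot: [2.598, 1.766, 0.0]
force: [0.7, -0.2, 0.7]
width: 0.309
gripper_force: 0.0
```

Run:
```python
from h import *
import cv2
st()
t=np.array([.553,.193]);a=-.377
R=np.array([[np.cos(a),-np.sin(a)],[np.sin(a),np.cos(a)]])
im=cams.get_image("top")
cv2.imwrite("pics/f.png",im[:,:,::-1])
# rectify the tray's channel at a given height and print brightness/colour profiles along y
def rect(z,xs,ys):
    P=np.array([[*(t+R@np.array([x,y])),z] for x in xs for y in ys]);q=proj("top",P).astype(np.float32)
    return cv2.remap(im,q[:,0].reshape(len(xs),-1),q[:,1].reshape(len(xs),-1),cv2.INTER_LINEAR).astype(int)
ys=np.arange(-.142,.143,.004)
for z,x in((.030,-.033),(.030,-.045),(.064,-.033)):
    L=rect(z,[x-.003,x,x+.003],ys).mean(0).astype(int)
    print("z",z,"x",x);print(" ".join(f"{int(round(y*1000))}:{c[0]},{c[1]},{c[2]}" for y,c in zip(ys,L)))
```

```text
t 23.65 pos [ 484.8 -240.8  136.4] close -0.377 z [ 0. -0. -1.] w 28.5 F [ 0.7 -0.2  0.7] g 0.0 j [ 0.58  0.42 -0.29  1.87  0.15  0.88 -0.16]
z 0.03 x -0.033
-142:134,131,117 -138:168,160,117 -134:174,162,116 -130:108,89,63 -126:144,113,74 -122:194,163,107 -118:197,166,109 -114:196,166,108 -110:197,167,109 -106:198,166,108 -102:197,167,109 -98:197,166,108 -94:197,166,108 -90:197,166,109 -86:197,166,108 -82:198,167,109 -78:196,164,109 -74:188,177,155 -70:198,206,202 -66:185,191,190 -62:196,204,210 -58:200,209,214 -54:200,208,215 -50:199,208,215 -46:190,197,201 -42:144,147,142 -38:116,116,109 -34:92,80,63 -30:56,42,29 -26:53,34,19 -22:130,83,49 -18:175,111,67 -14:178,113,68 -10:178,113,68 -6:172,125,78 -2:192,156,102 2:197,161,105 6:197,161,105 10:197,161,106 14:197,162,106 18:197,162,106 22:197,164,106 26:197,164,107 30:197,167,108 34:198,167,109 38:197,166,108 42:197,166,109 46:197,165,108 50:197,165,108 54:195,164,107 58:179,165,140 62:197,205,202 66:199,208,205 70:200,208,205 74:199,208,203 78:200,208,203 82:200,208,199 86:198,207,196 90:146,147,138 94:82,71,62 98:77,64,55 102:75,6
[... 1652 characters left out ...]
156 -46:124,125,117 -42:101,92,78 -38:64,50,36 -34:48,31,18 -30:110,69,40 -26:172,109,65 -22:177,113,67 -18:178,113,68 -14:171,120,75 -10:192,155,101 -6:196,158,104 -2:196,160,104 2:196,160,105 6:195,160,104 10:196,163,106 14:195,164,106 18:195,163,107 22:196,166,108 26:196,165,108 30:196,165,108 34:196,164,108 38:195,163,107 42:196,163,106 46:184,155,107 50:186,186,176 54:199,208,205 58:200,208,204 62:199,208,203 66:199,207,202 70:199,208,201 74:199,208,197 78:174,179,169 82:92,83,74 86:76,64,55 90:75,64,55 94:73,62,53 98:72,60,52 102:71,60,51 106:70,58,50 110:68,56,48 114:72,61,50 118:147,138,98 122:191,187,154 126:199,202,184 130:199,201,184 134:199,203,186 138:199,204,187 142:200,201,184
```

```bash
python3 -c "
from cell import job
print(job.sign_off())"
```

```text
the job is handed in; nothing more can be done
None
```

I handed the job in at about 24 s on the robot's clock, and the hand-in gave no verdict: by the last top view the divider joint is about 0.098, the brush lies at the tin's end (y about +60 mm) and the spreader at the jar's end (y about -80 mm), both handles to the right; nothing suggested a bystander was touched, though I did not re-measure their positions.

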